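# Put the milling cutter away in its case

### The arm

A 6-joint arm with a two-finger parallel gripper is mounted at the origin on the work surface. World frame = base frame: x ahead of the robot, y to its left, z up, the work surface at z = 0. Lengths are in m, angles in degrees, forces in N, time in s.
With the tool pointing down it reaches from about 0.375 to 0.75 m from the base axis. Payload 9 kg.
Tool frame: the origin (TCP) lies where the fingers leave the gripper's body, on its centre line; the fingertips stand 73 mm ahead of it and the grasp point (between the pads) lies 54 mm ahead of it (robot.tip_reach is the distance from the TCP to the fingertips, in m); z points along the fingers, y is the line along which they close (so a half turn about z gives the same grasp; the last joint's range is limited). The gripper opens to 85 mm and grips with 20 to 120 N. Pads are 22 mm wide; open, the fingers measure 114 mm over their backs; the gripper's body (76 mm by 85 mm) begins 54 mm behind the grasp point. The pads swing forward as they close: fully open they stand 13 mm farther back than shut.
Start: joints at [-79.28, 5.964, 5.575, 89.605, 0, 77.527], TCP at [0.236, -0.552, 0.304] pointing down, gripper open.
Joint ranges: [-171.21, 171.21], [-48.23, 106.86], [-62.78, 66.21], [-105.2, 120.99], [-86.42, 89.51], [-180, 180]. Speed limits (degrees/s): [127.2, 127.2, 147.25, 180, 180, 180].

### API

Orientations are given as [roll, pitch, yaw] about the fixed x, y, z axes, in that order (R = Rz(yaw) Ry(pitch) Rx(roll)).
In Python, from plant import robot gives the robot as it stands. Calls block until the motion is done:
- robot.move_pose(position, orientation): joint-space move of the TCP to a pose.
- robot.line_to(position, vel=0.15, rotation=None, guard=None): straight line of the TCP; rotation=None keeps the orientation; vel is the mean speed in m/s. With guard (N) it stops when the force on the tool has changed by that much, and returns True; else False.
- robot.goto_joints(angles): joint-space move.
- robot.set_gripper(opening): finger opening in m; the grip force is fixed at half the most; returns when the fingers have stopped.
- robot.pause(seconds).
- robot.ik(position, orientation): joint angles nearest the present ones, or None.
- robot.observe(): the state.
- robot.grab_frame(name): name is "side" or "top" or "wrist"; returns the picture (420x560x3 uint8, blue, green, red); there is no depth.
- robot.get_calibration(name): a dict with "vertical_fov" (degrees; the focal length in pixels is half the picture's height over the tangent of half this angle, whatever the lens; pixels are square), "cx", "cy" (the principal point, pixels), "k1" (the pictures are not rectified: a ray, as slopes to the right and down, at radius r is drawn at 1 + k1 r^2 times it, then the intrinsics apply), "rvec" (rotation vector, rad) and "tvec" (3), from world to camera coordinates, as OpenCV has them. Camera axes: x right, y down, z forward; pixel columns grow to the right and rows downward; lengths in m; the calibration is good to about 2 mm. A picture is of the moment at which its call begins: read the wrist's pose just before it. get_calibration takes no time and is no camera call; for the wrist camera it gives the pose at the moment of the call.
A pose or a line that the arm cannot do raises robot.IKError and nothing moves.
- robot.job_done(): hands the job in; it is judged then, once.
The state is a dict: "time": time; "q": joint angles; "qvel": joint speeds; "joint_torque": joint torques, N m; "tool_pos": TCP position; "tcp_rot": TCP orientation; "ft_force": force on the tool from outside, world axes, zero at the start; "torque": the same for the moment, N m; "gripper_width": finger opening in m; "gripper_force": force on a finger pad.
Only numpy, scipy, OpenCV 4.12 (cv2) and the standard library are available. Lean on these libraries where they do the work, as an engineer would, in place of code of your own. Each camera call takes 0.05 s, during which the arm holds its last target. There are 200 camera calls.

### The job

Put the large milling cutter away: slide it flat across the bench, without lifting or tipping it, through the open front of the wooden case until it is fully home against the back wall. Then press the case's hinged cover down until its catch holds it shut, and let go. Leave the small cutter and the other things on the bench where they are.

Things in the scene. Friction and masses are not known exactly. Their poses are not given: they have to be found in the camera images.
- cutter: large side milling cutter: toothed steel disc lying flat, 100 mm diameter, 14 mm thick, about 0.75 kg, with a 27 mm bore (too wide to grasp across). Origin at the centre of its underside, z up.
- case_home (a point): where the centre of the cutter's underside belongs in the fixed wooden case (on the bench, z=0; no floor step). +x points into the case: the cutter goes in along +x. Side walls 30 mm high, 8 mm thick, inner faces at y=+-56 mm, from x=-60 to +66 mm; back wall's inner face at x=+52 mm; front open at x=-60 mm. The cover's brass ears reach y=+-78 mm.
- cover (a joint): angle of the wooden cover about its hinge on top of the back wall (rad): 0 = shut, 1.2 to 1.4 = standing open. Unless its catch holds it, a light spring lifts it again. The ball catches engage over the last 15 mm of the front edge's travel and take about 8 to 15 N at that edge.
- cover_hinge (a point): middle of the cover's hinge axis, 66 mm behind case_home and 30 mm above the bench; the axis is the case's y. Axes as case_home.
- cover_press (a point): a good place to press: on the cover's outer face, mid width, 115 mm from the hinge, 17 mm short of its free front edge; 37 mm above the bench when shut. Cover 150 mm wide, 6 mm thick; a lip under the free edge hangs 21 mm down (9 mm above the bench when shut) and closes the front. Axes turn with the cover: z outward normal, x from free edge to hinge.
- small_cutter: smaller toothed cutter, 68 mm diameter, 12 mm thick, lying flat; not to be moved. Origin at the centre of its underside.
- gear: spur gear with hub, 72 mm diameter, 26 mm high, lying flat; not to be moved. Origin at the centre of its underside.
- holder: tool holder standing upright, steel, 62 mm diameter, 62 mm high; not to be moved. Origin at the centre of its underside.
- stepblock: stepped steel clamping block, 88 x 34 mm, 56 mm high at its +x end; not to be moved. Origin at the centre of its underside.
There are look-alikes about, which are no part of the job. Leave any blue or pink look-alike of the part that bears case_home alone.

How it is judged (in metres and radians):
On the way, in this order (a step that is already met when the one before it is completed fails the run):
1. the large cutter lies fully home in the case while the cover is still open (x of cutter in the frame of case_home between -0.008 and 0.006 m and y of cutter in the frame of case_home between -0.01 and 0.01 m and value of joint cover above 0.6 rad), for 0.2 s.
2. the cover is shut (value of joint cover below 0.05 rad), for 0.2 s.
At the end, for the whole second after the job is handed in: The large cutter lies flat and at rest in the case, its centre within 10 mm of home; the cover stays shut by its catch (joint below 0.05 rad) with the robot away from it (x of cutter in the frame of case_home between -0.01 and 0.006 m and y of cutter in the frame of case_home between -0.01 and 0.01 m and height (world z) of cutter below 0.005 m and angle between cutter's own z axis and vertical below 0.1 rad and value of joint cover below 0.05 rad and linear speed of cutter below 0.02 m/s); the robot touches nothing.
It fails at once if the large cutter is lifted or tipped (height (world z) of cutter above 0.02 m or angle between cutter's own z axis and vertical above 0.3 rad).
It fails at once if the small cutter or another thing on the bench is moved by more than 20 mm (distance of any of small_cutter, gear, holder, stepblock from where it was at the start of the episode above 0.02 m).
It also fails if it takes over 64 s, if anything falls off the work surface, if the arm or the gripper's body presses on something with over 40 N, if the wrist force passes 120 N, or if a joint passes its speed limit or range.

## Working session

There is one attempt and no reset: what is moved stays moved. The work goes in short steps, each a Python script; the robot and the scene stay as the last script left them, time stands still between calls to the robot, and variables do not carry over. Pictures are saved under pics/ and viewed, at most 10 in all, crops included, and the job is handed in when it is done.

```bash
mkdir -p pics; cat > h.py <<'E'
import numpy as np, cv2
from plant import robot
def cam(n):
    c=robot.get_calibration(n); f=210/np.tan(np.radians(c["vertical_fov"])/2)
    R=cv2.Rodrigues(np.array(c["rvec"],float))[0]; return dict(f=f,cx=c["cx"],cy=c["cy"],k=c["k1"],R=R,t=np.array(c["tvec"],float).ravel())
def ray(c,p):
    d=(np.atleast_2d(p).astype(float)-[c["cx"],c["cy"]])/c["f"]; u=d.copy()
    for _ in range(30): u=d/(1+c["k"]*(u**2).sum(1,keepdims=True))
    D=np.c_[u,np.ones(len(u))]@c["R"]; return -c["R"].T@c["t"],D
def onz(c,p,z):
    o,D=ray(c,p); return o+D*((z-o[2])/D[:,2])[:,None]
def tri(obs):
    A=np.zeros((3,3));b=np.zeros(3)
    L=[]
    for c,p in obs:
        o,D=ray(c,p);d=D[0]/np.linalg.norm(D[0]);P=np.eye(3)-np.outer(d,d);A+=P;b+=P@o;L.append((o,P))
    x=np.linalg.solve(A,b); return x,[np.linalg.norm(P@(x-o)) for o,P in L]
def proj(c,X):
    q=np.atleast_2d(X)@c["R"].T+c["t"];u=q[:,:2]/q[:,2:];return u*(1+c["k"]*(u**2).sum(1,keepdims=True))*c["f"]+[c["cx"],c["cy"]]
E
python3 - <<'E'
from h import *
for n in("top","side"):
    cv2.imwrite(f"pics/{n}0.png",robot.grab_frame(n)); c=cam(n); print(n,-c["R"].T@c["t"],c["f"],c["k"])
cv2.imwrite("pics/wrist0.png",robot.grab_frame("wrist"))
o=robot.observe();print(o["time"],o["tool_pos"],o["tcp_rot"])
a,b=[cv2.imread(f"pics/{n}0.png") for n in("top","side")]
E
```

```text
top [0.4117354  0.03453533 1.17557867] 456.20453006697585 -0.04656485714997682
side [0.2247936  0.63724518 0.72531708] 418.62938270048323 -0.05089134638119449
0.15 [ 0.23627668 -0.55132584  0.30332058] [-1.79944364e+02 -1.29667685e-02  2.31941623e+01]
```

View pics/top0.png

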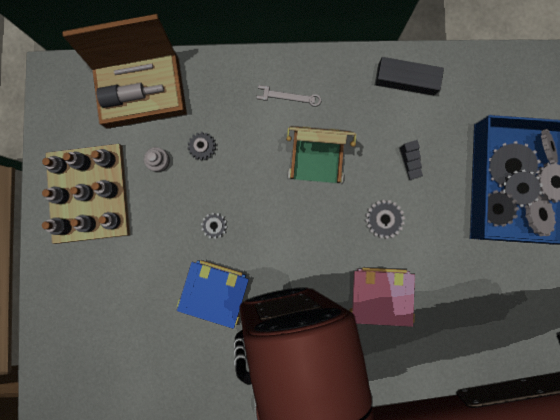

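View pics/side0.png

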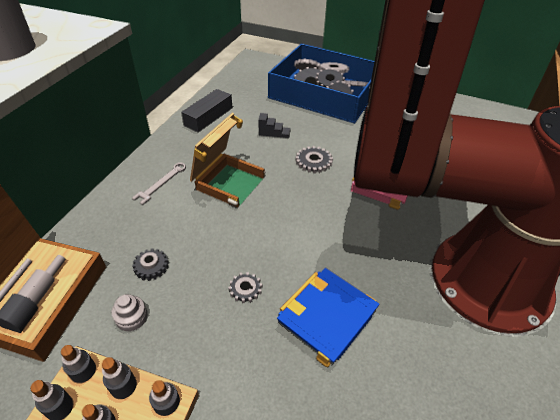

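Top view: the large-cutter candidates are (385,218), (213,225) and (202,146). The last is dark with a hub, so it's the gear. The ring at (385,218) looks biggest, and the ones in the blue tray aren't on the bench. The case candidates are the open wooden one with the green floor at (320,160), the closed blue one at (213,293) and the closed pink one at (385,297). The wooden one fits. I'll measure sizes and check a crop.

```bash
python3 - <<'E'
from h import *
T=cam("top");S=cam("side")
a=cv2.imread("pics/top0.png");b=cv2.imread("pics/side0.png")
def disc(im,c,p,r,z,name):
    # grey steel brighter/darker than bench: saturation-free differing from median colour
    x,y=p;roi=im[y-r:y+r,x-r:x+r].astype(int)
    med=np.median(np.r_[roi[:3].reshape(-1,3),roi[-3:].reshape(-1,3)],axis=0)
    m=(np.abs(roi-med).sum(2)>45).astype(np.uint8)
    cs,_=cv2.findContours(m,cv2.RETR_EXTERNAL,cv2.CHAIN_APPROX_NONE)
    k=max(cs,key=cv2.contourArea)[:,0,:]+[x-r,y-r]
    W=onz(c,k,z)[:,:2]; (cx,cy),R=cv2.minEnclosingCircle(W.astype(np.float32)); print(name,"centre",round(cx,4),round(cy,4),"dia",round(2*R,4),k.min(0),k.max(0))
disc(a,T,(385,218),28,.014,"big top");disc(b,S,(315,159),24,.014,"big side")
disc(a,T,(213,225),22,.012,"small top");disc(b,S,(245,287),26,.012,"small side")
disc(a,T,(202,146),24,.02,"gear")
for n,p in dict(case=(318,165),step=(411,160),holder=(157,159),blue=(213,293),pink=(385,297),wrench=(290,97)).items(): print(n,onz(T,p,.0)[0])
# crops with enlargement
ca=cv2.resize(a[110:260,250:450],None,fx=4,fy=4,interpolation=cv2.INTER_CUBIC);cv2.imwrite("pics/ca.png",ca)
cb=cv2.resize(b[105:215,180:340],None,fx=5,fy=5,interpolation=cv2.INTER_CUBIC);cv2.imwrite("pics/cb.png",cb)
E
```

```text
big top centre 0.4752 -0.2063 dia 0.1031 [364 200] [404 238]
big side centre 0.4662 -0.2003 dia 0.1155 [295 146] [332 173]
small top centre 0.4639 0.2269 dia 0.0721 [201 213] [227 238]
small side centre 0.4577 0.2313 dia 0.0757 [228 272] [262 303]
gear centre 0.6697 0.2568 dia 0.0809 [187 132] [217 160]
case [ 0.61708008 -0.04194329  0.        ]
step [ 0.62614137 -0.28330196  0.        ]
holder [0.64136253 0.38073686 0.        ]
blue [0.29023264 0.23367026 0.        ]
pink [ 0.27515207 -0.20574365  0.        ]
wrench [0.79961535 0.02785146 0.        ]
```

View pics/ca.png

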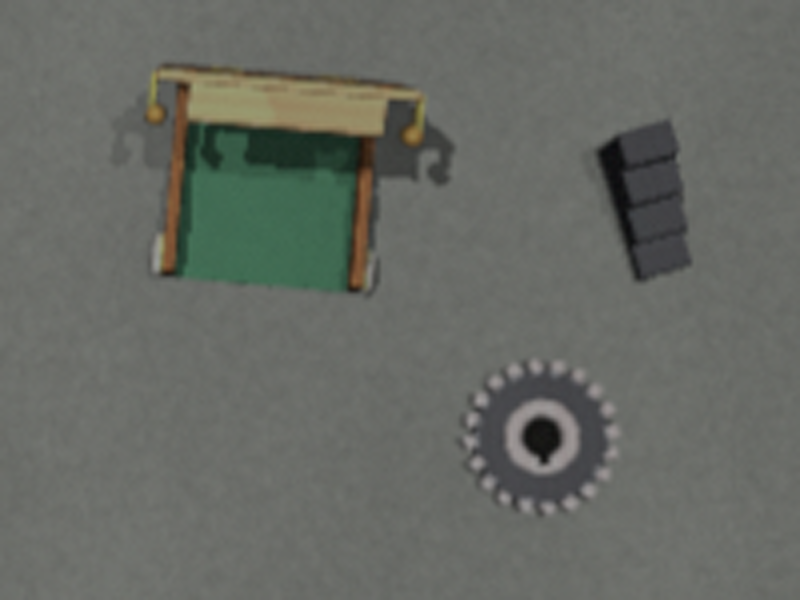

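View pics/cb.png

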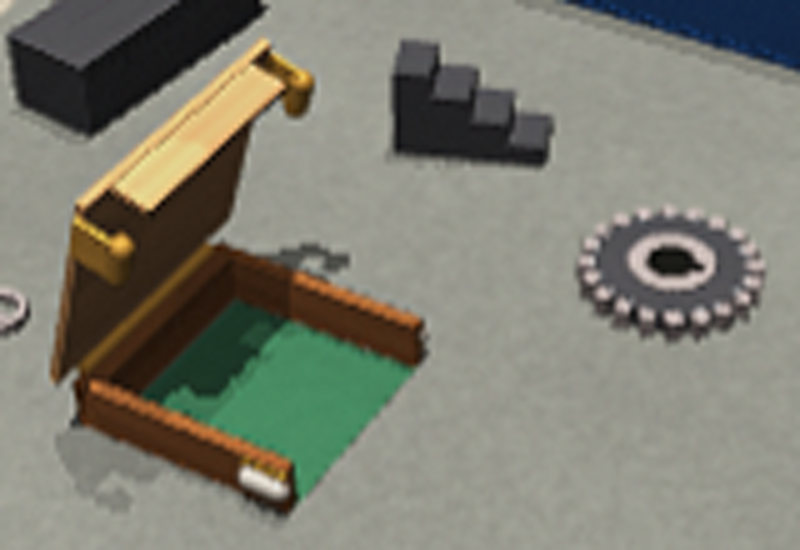

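The crop confirms it. The ring at (385,218) measures 103 mm (top view) against 72 mm for the one at (213,225), so it is the large cutter. The wooden case is open, with its mouth toward the robot. In the top crop, its front wall corners are at about (178,272) and (350,290). Next I'll measure the case pose and heights from both views.

```bash
cat >> h.py <<'E'
def case():
    import json; d=json.load(open("case.json")); return np.array(d["home"]),d["yaw"]
E
python3 - <<'E'
from h import *
import json
T=cam("top");S=cam("side")
a=cv2.imread("pics/top0.png")
h=cv2.cvtColor(a,cv2.COLOR_BGR2HSV)
m=((h[...,0]>65)&(h[...,0]<90)&(h[...,1]>100)).astype(np.uint8);m[:100]=0;m[200:]=0
m[:,:270]=0;m[:,370:]=0
k=max(cv2.findContours(m,0,1)[0],key=cv2.contourArea)[:,0]
W=onz(T,k,0)[:,:2]
r=cv2.minAreaRect(W.astype(np.float32));B=cv2.boxPoints(r);print("green",r,"\n",B)
t=lambda x,y:(250+x/4-.4,110+y/4-.4); s=lambda x,y:(180+x/5-.4,105+y/5-.4)
for n,p,q in [("L front top outer",(162,272),(276,476)),("L front top inner",(178,273),(293,460)),("R front top inner",(349,290),(413,322)),("R front top outer",(365,291),(424,320)),
  ("cutter bore",(542,437),(668,261)),("L ear ball",(155,114),(121,243)),("R ear ball",(413,136),(297,97)),("lid top L",(160,67),(80,205)),("lid top R",(420,92),(265,42))]:
    X,e=tri([(T,t(*p)),(S,s(*q))]);print(n,X.round(4),np.round(e,4))
print("bore at z=.014", onz(T,t(542,437),.014), onz(S,s(668,261),.014), "tip",robot.tip_reach)
E
```

```text
green ((0.6276845932006836, -0.037620484828948975), (0.10765904188156128, 0.09632135182619095), 83.90296173095703) 
 [[ 0.5740789  -0.08603024]
 [ 0.6698555  -0.09626079]
 [ 0.68129027  0.01078928]
 [ 0.5855137   0.02101982]]
L front top outer [0.5826 0.0314 0.024 ] [0.0009 0.0009]
L front top inner [0.5803 0.0208 0.0261] [0.0004 0.0004]
R front top inner [ 0.5667 -0.0864  0.0326] [0.0004 0.0004]
R front top outer [ 0.5664 -0.0975  0.0254] [0.0009 0.0009]
cutter bore [ 0.4731 -0.2091  0.0119] [0.0006 0.0006]
L ear ball [0.654  0.0332 0.1428] [0.0019 0.0019]
R ear ball [ 0.6424 -0.1157  0.1286] [0.001 0.001]
lid top L [0.6773 0.0294 0.1541] [0.0032 0.0032]
lid top R [ 0.6605 -0.1171  0.1548] [0.0024 0.0024]
bore at z=.014 [[ 0.47359444 -0.20852593  0.014     ]] [[ 0.47182948 -0.20682434  0.014     ]] tip 0.0726
```

```bash
echo '{"home":[0.6356,-0.0395,0],"yaw":-6.5}' > case.json
cat > p1.py <<'E'
from h import *
home,cy=case(); u=np.array([np.cos(np.radians(cy)),np.sin(np.radians(cy)),0])
C=np.array([.4733,-.208,0]); G=home-.135*u; d=G-C; phi=np.degrees(np.arctan2(d[1],d[0])); L=np.linalg.norm(d); d/=L
best=None
for y in (phi,phi-180):
    q=robot.ik(list(C-.08*d+[0,0,.2]),[180,0,y])
    if q is not None and (best is None or abs(np.array(q))[5]<best[1]): best=(y,abs(np.array(q))[5])
y=best[0];print(G,phi,y,best)
robot.set_gripper(.06)
robot.move_pose(list(C-.08*d+[0,0,.16]),[180,0,y])
robot.line_to(list(C-.08*d+[0,0,.085]),vel=.12)
print("touch",robot.line_to(list(C-.08*d+[0,0,.062]),vel=.02,guard=5)); z=robot.observe()["tool_pos"][2]; print(z)
robot.line_to(list(C-.08*d+[0,0,z+.003]),vel=.03)
E=C-.051*d+d*L
print("stopped",robot.line_to(list(E+[0,0,z+.003]),vel=.06,guard=25))
o=robot.observe();print(o["time"],o["tool_pos"],o["ft_force"],o["gripper_width"])
robot.line_to(list(E-.03*d+[0,0,z+.003]),vel=.1);robot.line_to(list(E-.03*d+[0,0,.17]),vel=.15)
cv2.imwrite("pics/top1.png",robot.grab_frame("top"));cv2.imwrite("pics/side1.png",robot.grab_frame("side"));cv2.imwrite("pics/w1.png",robot.grab_frame("wrist"))
print(robot.observe()["time"])
E
python3 p1.py; python3 -c "
import cv2;a=cv2.imread('pics/top1.png');cv2.imwrite('pics/ca1.png',cv2.resize(a[110:260,250:450],None,fx=4,fy=4,interpolation=2))"
```

```text
[ 0.5014678  -0.02421757  0.        ] 81.28625115097476 81.28625115097476 (np.float64(81.28625115097476), np.float64(53.00990409066172))
touch True
0.0675635530066104
stopped False
7.5333 [ 0.49371995 -0.07468254  0.07054859] [-0.59881425 -4.74813227 -0.08874252] 0.05990000902714356
8.95
```

View pics/ca1.png

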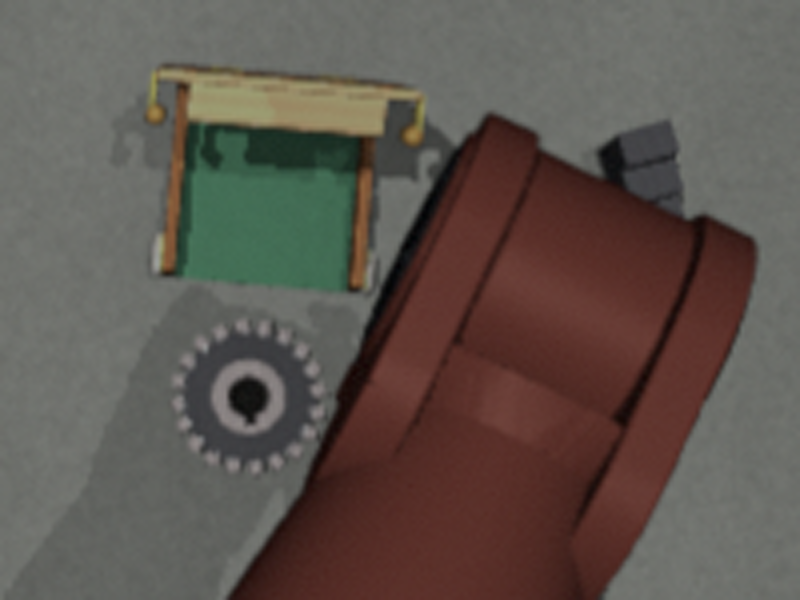

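The crop shows the cutter at (248,397), flat and in line with the case mouth. Next is the second push, along the case axis.

```bash
cat > p2.py <<'E'
from h import *
home,cy=case(); u=np.array([np.cos(np.radians(cy)),np.sin(np.radians(cy)),0]);v=np.array([-u[1],u[0],0])
C=onz(cam("top"),(250+248/4-.4,110+397/4-.4),.014)[0]; C[2]=0
print("cutter in case",(C-home)@u,(C-home)@v)
tl=np.radians(12); off=.0726*np.array([np.sin(tl)*u[0],np.sin(tl)*u[1],-np.cos(tl)])
def tcp(s,z): return list(home+s*u+[0,0,z]-off)   # tip centre at case x=s, height z
s0=(C-home)@u-.085
best=None
for rot in ([180,-12,cy],[180,12,cy+180]):
    q=robot.ik(tcp(s0,.1),rot); print(rot,q)
    if q is not None and (best is None or abs(q[5])<best[1]): best=(rot,abs(q[5]))
rot=best[0]
p=robot.observe()["tool_pos"]; robot.line_to([p[0],p[1],.24],vel=.2)
robot.move_pose(tcp(s0,.1),rot)
f0=np.array(robot.observe()["ft_force"])
robot.line_to(tcp(s0,.014),vel=.12)
print("touch",robot.line_to(tcp(s0,-.012),vel=.02,guard=5)); 
p=np.array(robot.observe()["tool_pos"]); z=p[2]-tcp(0,0)[2]; print("tip z",z)
robot.line_to(tcp(s0,z+.002),vel=.03)
print("stop1",robot.line_to(tcp(-.075,z+.002),vel=.06,guard=20))
print("stop2",robot.line_to(tcp(-.035,z+.002),vel=.03,guard=18))
o=robot.observe();print(o["time"],"tip s",(np.array(o["tool_pos"])+off-home)@u,o["ft_force"])
cv2.imwrite("pics/side2.png",robot.grab_frame("side"));cv2.imwrite("pics/top2.png",robot.grab_frame("top"))
E
python3 p2.py; python3 -c "
import cv2;a=cv2.imread('pics/side2.png');cv2.imwrite('pics/cs2.png',cv2.resize(a[95:225,170:330],None,fx=4,fy=4,interpolation=2))"
```

```text
cutter in case -0.13466859103923887 0.0018084664349671802
[180, -12, -6.5] [-22.63701364 -47.80902843 -51.50982167  74.75907697   3.31273884
 164.19782588]
[180, 12, 173.5] [-22.63701364 -47.80902843 -51.50982167  74.75907697   3.31273884
 -15.80217412]
touch True
tip z -0.0036197447528754506
stop1 False
stop2 True
16.3667 tip s -0.04536673109382646 [-6.68327447  0.12055985  8.48422026]
```

View pics/cs2.png

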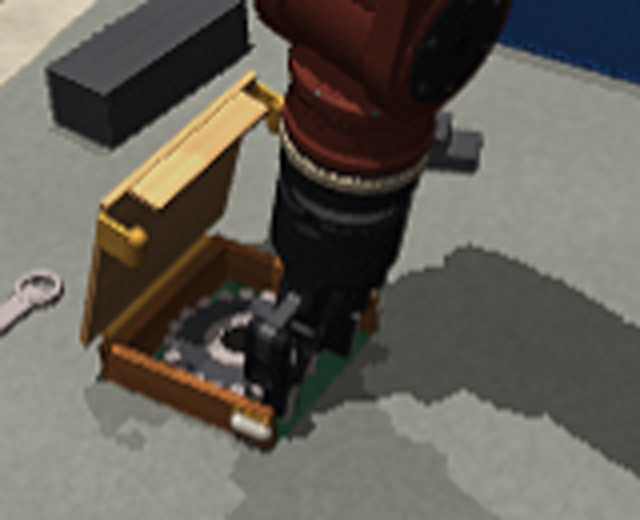

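The crop shows the cutter inside the case, touching or close to the back wall, with the fingers behind it. I'll retreat and measure.

```bash
cat > p3.py <<'E'
from h import *
home,cy=case(); u=np.array([np.cos(np.radians(cy)),np.sin(np.radians(cy)),0]);v=np.array([-u[1],u[0],0])
p=np.array(robot.observe()["tool_pos"])
robot.line_to(list(p-.05*u),vel=.12); robot.line_to(list(p-.11*u+[0,0,.1]),vel=.2)
for n in("top","side"): cv2.imwrite(f"pics/{n}3.png",robot.grab_frame(n))
a=cv2.resize(cv2.imread("pics/top3.png")[120:200,270:370],None,fx=6,fy=6,interpolation=2)[:,:400]
b=cv2.resize(cv2.imread("pics/side3.png")[130:215,185:270],None,fx=5,fy=5,interpolation=2)
a=a[:425];b=b[:a.shape[0]]; cv2.imwrite("pics/c3.png",np.hstack([a[:425],b[:425,:400]])); print(robot.observe()["time"],a.shape)
E
python3 p3.py
```

```text
17.8667 (425, 400, 3)
```

View pics/c3.png

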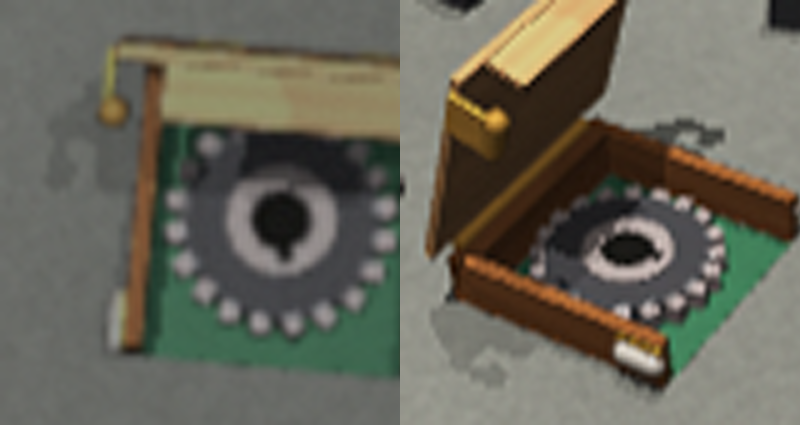

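The crop shows the cutter flat inside the case. The bore is at about (282,220) in the top half and (628,248) in the side half. The front gap is clear.

```bash
python3 - <<'E'
from h import *
home,cy=case(); u=np.array([np.cos(np.radians(cy)),np.sin(np.radians(cy)),0]);v=np.array([-u[1],u[0],0])
T=cam("top");S=cam("side")
a=(316.6,156.2);b=(230.2,179.2)
for X in (onz(T,a,.014)[0],onz(S,b,.014)[0],tri([(T,a),(S,b)])[0]): print(X.round(4),(X-home)@u,(X-home)@v)
# front gap: nearest tooth edge (z~.007) and green front edge, top view
t=lambda x,y:(270+x/6-.4,120+y/6-.4)
P=onz(T,t(278,338),.010)[0];F=onz(T,t(275,366),0)[0];print("gap",(P-F)@u)
rot=[180,0,173.5]
for s,z in((.09,.16),(.09,.26),(.06,.2),(-.04,.035)): print(s,z,robot.ik(list(home+s*u+[0,0,z+.0726]),rot))
E
```

```text
[ 0.6376 -0.0379  0.014 ] 0.0017706068801514531 0.001799809962418786
[ 0.6328 -0.0375  0.014 ] -0.0029764794796813443 0.001706440033979096
[ 0.636  -0.0388  0.012 ] 0.0003285707661289385 0.0007260575342214152
gap 0.010705975078062964
0.09 0.16 [-14.1933463   28.87816487  25.24440692  86.36624206   0.
  -7.6933463 ]
0.09 0.26 [-14.1933463   31.35260602  38.94353039  97.59092437   0.
  -7.6933463 ]
0.06 0.2 [-14.52928404  23.31163988  22.33588908  89.0242492    0.
  -8.02928404]
-0.04 0.035 [-15.89934515   8.82964536 -11.91204244  69.2583122    0.
  -9.39934515]
```

Measured in the case frame, the cutter is within about 3 mm of home, and the 10.7 mm front gap agrees. Next I'll close the cover from behind with shut fingers.

```bash
cat > p4.py <<'E'
from h import *
home,cy=case(); u=np.array([np.cos(np.radians(cy)),np.sin(np.radians(cy)),0])
rot=[180,0,173.5]
T=lambda s,z: list(home+s*u+[0,0,z+.0726])
p=robot.observe()["tool_pos"]
robot.line_to([p[0],p[1],.315],vel=.25); robot.set_gripper(0)
robot.move_pose(T(-.03,.24),rot); robot.line_to(T(.1,.24),vel=.2); robot.line_to(T(.1,.15),vel=.15)
H=np.array([.066,.030]); r=.118
for th in np.linspace(1.4,.1,11):
    c=H+r*np.array([-np.cos(th),np.sin(th)])+.007*np.array([np.sin(th),np.cos(th)])
    g=robot.line_to(T(c[0]+.011,c[1]),vel=.1,guard=40)
    if g: print("guard at",th,robot.observe()["ft_force"]);break
s=c[0]+.011
if not g:
    print("press",robot.line_to(T(s,.027),vel=.03,guard=32))
    o=robot.observe();print("tip z",o["tool_pos"][2]-.0726,o["ft_force"]);robot.pause(.3)
    robot.line_to(T(s,.12),vel=.12)
    robot.line_to(T(s-.12,.16),vel=.2); robot.pause(.3)
for n in("top","side"): cv2.imwrite(f"pics/{n}4.png",robot.grab_frame(n))
print(robot.observe()["time"],robot.observe()["ft_force"])
E
python3 p4.py
```

```text
press True
tip z 0.03138882254132716 [-9.63766557  1.66516616 23.44562721]
28.3167 [-0.62396783  0.15436104  0.06131301]
```

View pics/side4.png

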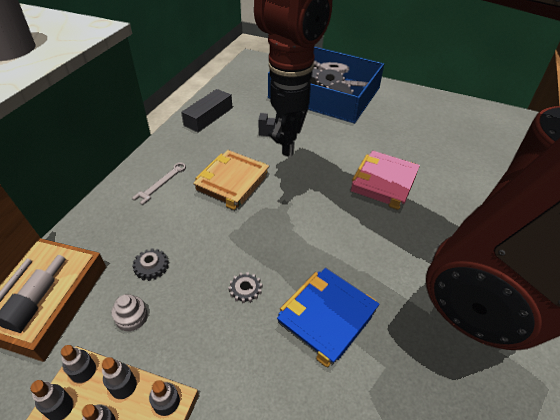

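The side view shows the cover down at (232,178) with the gripper clear of it and the other things unmoved. I'll check its front-edge height with an enlarged crop.

```bash
python3 - <<'E'
from h import *
a=cv2.resize(cv2.imread("pics/top4.png")[125:195,275:365],None,fx=4.4,fy=4.4,interpolation=2)
b=cv2.resize(cv2.imread("pics/side4.png")[145:215,188:278],None,fx=4.4,fy=4.4,interpolation=2)
cv2.imwrite("pics/c4.png",np.hstack([a,b]));print(a.shape)
# predicted shut-cover outer-face corners
home,cy=case(); c_,s_=np.cos(np.radians(cy)),np.sin(np.radians(cy));u=np.array([c_,s_,0]);v=np.array([-s_,c_,0])
for th in (0,.1):
  for y in(.075,-.075):
    X=home+u*(.066-.132*np.cos(th)+.007*np.sin(th))+v*y+[0,0,.03+.132*np.sin(th)+.007*np.cos(th)]
    for n,o,k in(("top",(275,125),0),("side",(188,145),396)):
        p=proj(cam(n),X)[0];print(th,y,n,((p+.4-o)*4.4+[k,0]).round(0))
E
```

```text
(308, 396, 3)
0 0.075 top [ 48. 236.]
0 0.075 side [601. 241.]
0 -0.075 top [311. 261.]
0 -0.075 side [746.  83.]
0.1 0.075 top [ 48. 230.]
0.1 0.075 side [597. 223.]
0.1 -0.075 top [314. 256.]
0.1 -0.075 side [744.  65.]
```

View pics/c4.png

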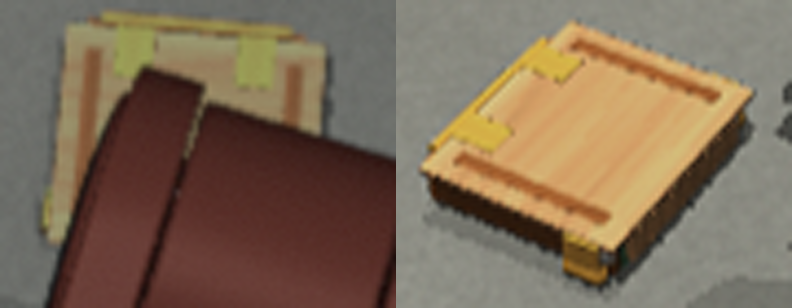

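In the side half of the crop, the cover's front corners are at (612,250) and (753,92). The prediction is (601,241) and (746,83) for shut, and about 18 px higher at 0.1 rad. The cover is therefore shut and staying down with nothing touching it.

```bash
python3 -c "
from h import *
print(robot.job_done())"
```

```text
the job is handed in; nothing more can be done
None
```

I slid the large cutter home into the wooden case, pressed the cover down until its catch held it shut, moved the arm clear and handed the job in after about 28 s of the 64 s allowed; no verdict came back, but the last pictures show the cover shut and the other things on the bench where they were.

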